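# Reset a line valve: shut it, then back it off two turns

### The job

Move the bottle out of the way of the valve's crank and stand it upright on the bench, clear of the crank's swing. Then take the crank by its handle, turn it clockwise (seen from above) until the valve is fully shut against its stop, and back it off exactly two full turns anticlockwise from that stop. Finish while still gripping the handle there, and leave the beaker, the tape roll and the pipe union where they are.

Things in the scene. Friction and masses are not known exactly. Their poses are not given: they have to be found in the camera images.
- valve_base: Line valve bolted to the bench: plate 66 x 120 x 8 mm, brass body with capped ports along its y. Origin on the bench on the upright stem axis, z up. Fixed in a run; place and yaw vary. On top: a level handwheel 71 mm across, 58 to 68 mm above the bench (hub nut to 76 mm), with one crank arm, 14 mm wide, top at 69 mm, that ends 77 mm from the stem axis. It turns without rising.
- valve_wheel (a joint): Angle of wheel and crank, rad: 0 = fully shut, at a hard stop; grows anticlockwise from above (opening), one turn = 6.283. Starts 2.5 to 5.5 open; a far stop at five turns. Its packing holds it where it is left; about 2 N at the handle turns it. At 0 the arm points 2.14 rad anticlockwise from the base's +x.
- handle: Black upright handle on the end of the crank arm, 67 mm from the stem axis: a round grip 18 to 19 mm in diameter, 42 mm tall, from 70 to 112 mm above the bench. Origin at the centre of its underside, z up. It revolves freely on its own pin, so a gripper holding it from above can keep its yaw while carrying it round the circle.
- trap_bottle: White square plastic bottle with screw cap, loose, upright, standing in the way of the crank arm about 80 mm from the stem axis, one face turned within 0.5 rad of the stem: body 44 x 44 mm up to 56 mm, shoulder to 71 mm, cap 34 mm in diameter, 84 mm tall in all, about 0.12 kg. Origin at the centre of its underside; z up, x and y square to its faces.
- beaker: Small clear beaker, 49 mm across, 56 mm tall, loose, beyond the valve. Origin at the centre of its underside. Bystander: leave alone.
- ptfe_tape: White roll of thread tape, 52 mm across, 14 mm tall, lying flat, loose, to the right of the valve. Origin at the centre of its underside. Bystander: leave alone.
- union_cap: Small metal pipe union, 22 mm across, 18 mm tall, loose, to the left of the valve. Origin at the centre of its underside. Bystander: leave alone.
Not all that is in view belongs to the job. Several things have the shape of the trap_bottle; the one meant has the colours described above.

How it is judged (in metres and radians):
On the way, in this order (a step that is already met when the one before it is completed fails the run):
1. the bottle stands upright on the bench, released, clear of the crank's swing (horizontal distance between trap_bottle and valve_base above 0.115 m and angle between trap_bottle's own z axis and vertical below 0.1 rad and height (world z) of trap_bottle between -0.006 and 0.006 m and linear speed of trap_bottle below 0.02 m/s and contact force between the fingers and trap_bottle below 0.1 N), for 0.2 s.
2. the valve is shut against its stop, the fingers on the handle (value of joint valve_wheel below 0.06 rad and contact force between the fingers and handle above 1 N), for 0.2 s.
3. the valve is backed off two turns (value of joint valve_wheel between 12.366 and 12.766 rad), for 0.2 s.
At the end, for the whole second after the job is handed in: The valve stands two turns (12.57 rad, within 0.2 rad) from its stop and is still, the fingers grip the handle (more than 4 N, TCP within 60 mm of the handle's origin), and the bottle stands upright (within 0.1 rad) and at rest on the bench, let go, its centre more than 115 mm from the stem axis (all of step 1 and all of step 3 and velocity of joint valve_wheel between -0.05 and 0.05 rad/s and contact force between the fingers and handle above 4 N and distance between the grasp point and handle below 0.06 m); the arm keeps its last pose, push and grip.
It fails at once if the bottle is tipped over (angle between trap_bottle's own z axis and vertical above 0.6 rad).
It fails at once if the beaker is moved more than 20 mm (distance of beaker from where it was at the start of the episode above 0.02 m).
It fails at once if the tape roll is moved more than 20 mm (distance of ptfe_tape from where it was at the start of the episode above 0.02 m).
It fails at once if the pipe union is moved more than 20 mm (distance of union_cap from where it was at the start of the episode above 0.02 m).
It also fails if it takes over 72 s, if anything falls off the work surface, if the arm or the gripper's body presses on something with over 40 N, if the wrist force passes 120 N, or if a joint passes its speed limit or range.

### The arm

A 7-joint arm with a two-finger parallel gripper is mounted at the origin on a cart in front of the work surface, level with it; the furniture and walls round the work are solid. World frame = base frame: x ahead of the robot, y to its left, z up, the work surface at z = 0. Lengths are in m, angles in degrees, forces in N, time in s.
With the tool pointing down it reaches from about 0.35 to 0.775 m from the base axis. Payload 3.1 kg.
Tool frame: the origin (TCP) lies between the finger pads, 19 mm behind the fingertips; this is the grasp point; z points along the fingers, y is the line along which they close (so a half turn about z gives the same grasp; the last joint's range is limited). The gripper opens to 85 mm and grips with 20 to 120 N. Pads are 22 mm wide; open, the fingers measure 114 mm over their backs; the gripper's body (76 mm by 85 mm) begins 54 mm behind the grasp point. The pads swing forward as they close: fully open they stand 13 mm farther back than shut.
Start: joints at [66.996, 17.813, 0.802, 86.603, -0.252, 75.585, -1.558], TCP at [0.194, -0.515, 0.25] pointing down, gripper open.
Joint ranges: [-154.91, 154.91], [-16.99, 109.72], [-72.82, 74.43], [7.12, 147.25], [-82.49, 262.49], [11.32, 116.49], [-174.64, 174.64]. Speed limits (degrees/s): [159.86, 159.86, 180, 180, 180, 180, 180].

### API

Orientations are given as [roll, pitch, yaw] about the fixed x, y, z axes, in that order (R = Rz(yaw) Ry(pitch) Rx(roll)).
In Python, from station import robot, fingers, vision, workorder, recognise gives the robot as it stands. Calls block until the motion is done:
- robot.move_to(position, orientation): joint-space move of the TCP to a pose.
- robot.line_to(position, orientation=None, velocity=0.15, f_stop=None): straight line of the TCP; orientation=None keeps the orientation; velocity is the mean speed in m/s. With f_stop (N) it stops when the force on the tool has changed by that much, and returns True; else False.
- robot.move_j(angles): joint-space move.
- fingers.gripper_to(opening, force=None): opening from 0.0 (shut) to 1.0 (fully open); force is the grip in N (None keeps the last); returns when the fingers have stopped.
- robot.pause(seconds).
- robot.inverse_kinematics(position, orientation): joint angles nearest the present ones, or None.
- vision.grab_frame(name): name is "side" or "top" or "wrist"; returns the picture (480x640x3 uint8, red, green, blue); there is no depth.
- vision.calibration(name): a dict with "mtx" (3x3 intrinsics, pixels), "extrinsics" (4x4, takes a point from world to camera coordinates); the wrist camera has in their place "T_tool_cam" (4x4, takes a point from camera to tool coordinates, whose origin is the TCP and whose axes are the flange's). Camera axes: x right, y up, looking along -z (the intrinsics and any distortion apply to the point x, -y, -z); pixel columns grow to the right and rows downward; lengths in m; the calibration is good to about 2 mm. A picture is of the moment at which its call begins: read the wrist's pose just before it. calibration takes no time and is no camera call.
A pose or a line that the arm cannot do raises robot.PlanningError and nothing moves.
- workorder.close_job(): hands the job in; it is judged then, once.
Trained networks look in the newest picture that a camera, given by its name, has taken for a name from the list of things; names that differ only in an ending like _2 or _b are one class to them, and where a whole thing is asked for, a point or a joint stands for the part that bears it (a point fixed in the world has none). Each returns a list of dicts, best first, with "p" (0 to 1); they miss things now and then, are a little off and sometimes report something else, mostly with a low value. They report only what shows in the picture. A call takes as long as a camera call. They do not tell look-alikes from the thing itself.
- recognise(label, camera): "rect" ([centre column, centre row, width, height] in pixels, round what is visible of it).
Readings, each from a call of its own:
- robot.current_time_s(): time.
- robot.current_joint_positions(): joint angles.
- robot.current_dq(): joint speeds.
- robot.current_joint_torque(): joint torques, N m.
- robot.current_tool_pos(): TCP position.
- robot.current_eef_rot(): TCP orientation.
- robot.current_contact_force(): force on the tool from outside, world axes, zero at the start.
- robot.current_torque(): the same for the moment, N m.
- robot.current_finger_gap(): opening from 0.0 (shut) to 1.0 (fully open).
- robot.current_gripper_force(): force on a finger pad.
Only numpy, scipy, OpenCV 4.12 (cv2) and the standard library are available. Lean on these libraries where they do the work, as an engineer would, in place of code of your own. Each camera call takes 0.05 s, during which the arm holds its last target. There are 200 camera calls.

## Working session

There is one attempt and no reset: what is moved stays moved. The work goes in short steps, each a Python script; the robot and the scene stay as the last script left them, time stands still between calls to the robot, and variables do not carry over. Pictures are saved under pics/ and viewed, at most 10 in all, crops included, and the job is handed in when it is done.

```bash
ls; mkdir -p pics; python3 - <<'E'
from station import robot, fingers, vision, workorder, recognise
import cv2,numpy as np
print(robot.current_time_s(),robot.current_tool_pos(),robot.current_eef_rot())
np.set_printoptions(precision=4,suppress=True)
ims=[]
for n in ["side","top"]:
    im=vision.grab_frame(n); cv2.imwrite(f"pics/{n}0.png",im[:,:,::-1])
    c=vision.calibration(n); print(n,{k:(np.array(v) if not isinstance(v,str) else v) for k,v in c.items()})
    for l in ["valve_base","handle","trap_bottle","beaker","ptfe_tape","union_cap"]:
        print(n,l,[(np.round(d["rect"],1).tolist(),round(d["p"],2)) for d in recognise(l,n)])
print(vision.calibration("wrist"))
E
```

```text
pics
0.0 [ 0.19339561 -0.5141299   0.24892323] [-1.79864818e+02  6.92397895e-03  2.06169410e+01]
side {'mtx': array([[608.6796,   0.    , 311.1259],
       [  0.    , 608.6796, 241.3634],
       [  0.    ,   0.    ,   1.    ]]), 'extrinsics': array([[-0.9259, -0.3777,  0.0056,  0.4991],
       [ 0.1927, -0.4597,  0.8669, -0.2072],
       [-0.3248,  0.8038,  0.4984, -1.2312],
       [ 0.    ,  0.    ,  0.    ,  1.    ]])}
side valve_base [([341.9, 242.2, 44.9, 60.1], 0.94)]
side handle [([295.4, 349.0, 11.6, 10.8], 0.6), ([320.9, 220.1, 8.4, 20.9], 0.47)]
side trap_bottle [([374.8, 257.7, 21.9, 38.4], 0.58), ([308.4, 303.6, 25.6, 45.6], 0.58), ([317.9, 275.1, 24.6, 41.0], 0.56)]
side beaker []
side ptfe_tape [([399.2, 220.2, 16.9, 11.5], 0.61)]
side union_cap [([296.1, 349.4, 9.3, 8.5], 0.39)]
top {'mtx': array([[542.1377,   0.    , 325.8764],
       [  0.    , 542.1377, 242.0022],
       [  0.    ,   0.    ,   1.    ]]), 'extrinsics': array([[ 0.0199, -0.9997,  0.0138, -0.0834],
       [ 0.998 ,  0.0207,  0.0592, -0.5735],
       [-0.0595,  0.0126,  0.9981, -1.0778],
       [ 0.    ,  0.    ,  0.    ,  1.    ]])}
top valve_base [([359.1, 266.8, 65.4, 61.5], 0.69), ([363.5, 264.1, 35.7, 54.1], 0.65)]
top handle [([372.9, 242.6, 10.4, 14.6], 0.54)]
top trap_bottle [([233.3, 277.0, 26.5, 29.2], 0.96), ([349.9, 316.9, 26.0, 25.7], 0.85), ([287.2, 265.4, 26.9, 27.1], 0.64)]
top beaker [([338.5, 176.2, 28.3, 27.3], 0.58)]
top ptfe_tape [([476.4, 315.6, 28.2, 26.6], 0.69)]
top union_cap [([181.0, 287.4, 13.0, 6.5], 0.61)]
{'mtx': array([[396.2579,   0.    , 310.8859],
       [  0.    , 396.2579, 240.182 ],
       [  0.    ,   0.    ,   1.    ]]), 'T_tool_cam': array([[-0.0002,  0.9541,  0.2995,  0.0761],
       [ 1.    ,  0.0002, -0.    ,  0.0002],
       [-0.0001,  0.2995, -0.9541, -0.1238],
       [ 0.    ,  0.    ,  0.    ,  1.    ]])}
```

```bash
python3 - <<'E'
import cv2
t=cv2.imread("pics/top0.png")[140:360,160:520]
cv2.imwrite("pics/top0c.png",cv2.resize(t,None,fx=2.2,fy=2.2,interpolation=cv2.INTER_CUBIC))
t=cv2.imread("pics/side0.png")[170:370,250:450]
cv2.imwrite("pics/side0c.png",cv2.resize(t,None,fx=3,fy=3,interpolation=cv2.INTER_CUBIC))
E
```

```text
(no output)
```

View pics/top0c.png

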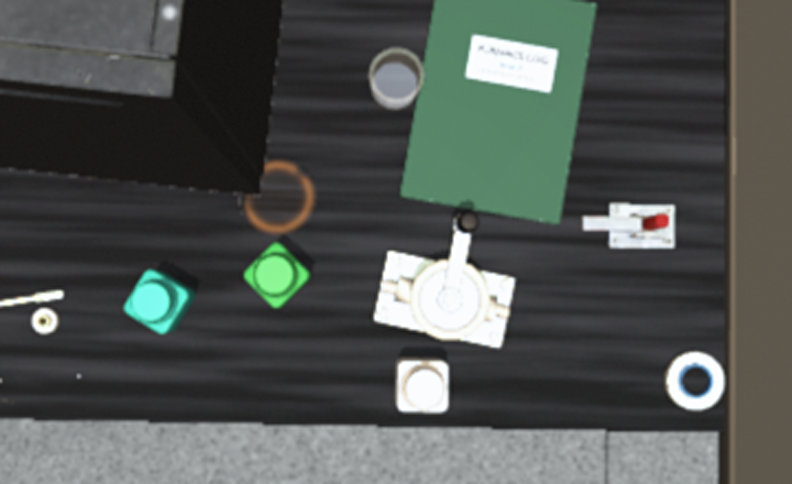

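View pics/side0c.png

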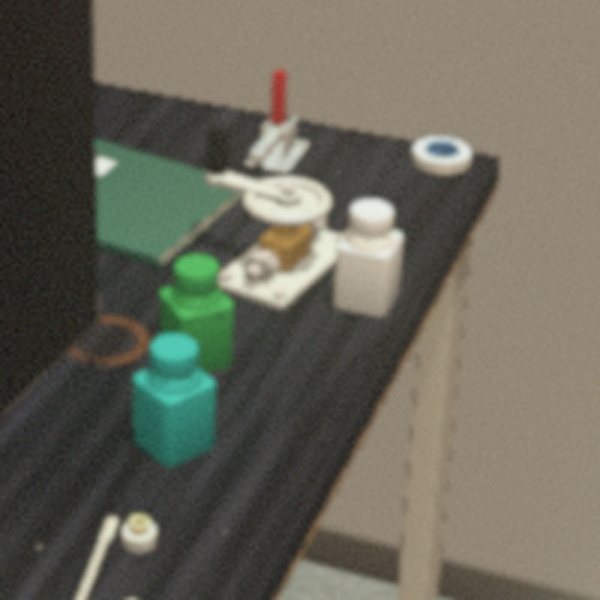

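The top view has three bottle shapes: teal at (233,277), green at (287,265) and white at (350,317). The white one fits the description because it is white, square and right in front of the valve. In the same view the stem is near (364,276) and the handle near (372,240).

```bash
cat > h.py <<'E'
import numpy as np, cv2
from scipy.spatial.transform import Rotation as Rt
from station import robot, fingers, vision, workorder, recognise
np.set_printoptions(precision=4,suppress=True)
def cam(n):
    c=vision.calibration(n); K=np.array(c["mtx"])
    if n=="wrist":
        T=np.eye(4);T[:3,:3]=Rt.from_euler("xyz",robot.current_eef_rot(),degrees=True).as_matrix();T[:3,3]=robot.current_tool_pos()
        return K,np.linalg.inv(T@np.array(c["T_tool_cam"]))
    return K,np.array(c["extrinsics"])
def ray(C,px):
    K,E=C; d=np.linalg.solve(K,[px[0],px[1],1]); d=E[:3,:3].T@(d*[1,-1,-1]); o=-E[:3,:3].T@E[:3,3]
    return o,d/np.linalg.norm(d)
def at_z(C,px,z):
    o,d=ray(C,px); return o+d*(z-o[2])/d[2]
def tri(obs):
    A=np.zeros((3,3));b=np.zeros(3)
    for C,px in obs:
        o,d=ray(C,px);P=np.eye(3)-np.outer(d,d);A+=P;b+=P@o
    X=np.linalg.solve(A,b)
    return X,[float(np.linalg.norm((np.eye(3)-np.outer(d,d))@(X-o))) for o,d in (ray(C,p) for C,p in obs)]
def proj(C,X):
    K,E=C; p=E[:3,:3]@X+E[:3,3]; p=K@(p*[1,-1,-1]); return p[:2]/p[2]
E
python3 - <<'E'
from h import *
T=cam("top");S=cam("side")
tc=lambda x,y:(160+x/2.2,140+y/2.2); sc=lambda x,y:(250+x/3,170+y/3)
print("bottle cap top",tri([(T,tc(426,387)),(S,sc(373,209))]))
print("handle top",tri([(T,tc(466,214)),(S,sc(219,131))]))
print("hub",tri([(T,tc(451,297)),(S,sc(289,195))]))
h=at_z(T,tc(451,297),.076);hd=at_z(T,tc(466,214),.112);print(h,hd,np.linalg.norm((h-hd)[:2]),np.degrees(np.arctan2(*(hd-h)[[1,0]])))
print("plate corners z8",[at_z(T,tc(*p),.008)[:2] for p in [(388,251),(515,276),(501,347),(374,321)]])
for n,p,z in [("beaker",(395,80),.056),("tape",(696,381),.014),("union",(44,321),.018),("green",(276,273),.084),("toggle tip",(657,221),.06),("cab corner",(258,192),.2),("edge",(425,425),0),("wall",(733,300),0.1)]: print(n,at_z(T,tc(*p),z))
print("lever tip",tri([(T,tc(657,221)),(S,sc(280,72))]))
E
```

```text
bottle cap top (array([ 0.4315, -0.1265,  0.0806]), [0.0009856108331657394, 0.0009856108331657005])
handle top (array([ 0.5766, -0.1572,  0.106 ]), [0.003935870205399641, 0.003935870205399639])
hub (array([ 0.5088, -0.1483,  0.0652]), [0.001373568234824816, 0.0013735682348247108])
[ 0.5101 -0.1469  0.076 ] [ 0.5799 -0.1553  0.112 ] 0.0703794001710956 -6.885506342099487
plate corners z8 [array([ 0.5514, -0.0937]), array([ 0.5307, -0.2117]), array([ 0.465 , -0.1996]), array([ 0.4866, -0.082 ])]
beaker [ 0.7024 -0.0955  0.056 ]
tape [ 0.4376 -0.3785  0.014 ]
union [0.4809 0.2186 0.018 ]
green [0.5277 0.0047 0.084 ]
toggle tip [ 0.5809 -0.3299  0.06  ]
cab corner [0.5873 0.0129 0.2   ]
edge [ 0.3915 -0.1312  0.    ]
wall [ 0.5123 -0.3847  0.1   ]
lever tip (array([ 0.5786, -0.3234,  0.0858]), [0.000580072956974316, 0.0005800729569742422])
```

Triangulated positions fit the stated sizes:
- Cap top is at z≈0.081, with the bottle about 81 mm from the stem.
- Stem is at (0.509,-0.147), base yaw ≈ -10°, and the crank points to about -7°. That puts the valve about 4.2 rad open and the stop at about 113° in world terms.

Next I'll move over the scene and check with the wrist camera, including an enlarged crop of the white bottle.

```bash
python3 - <<'E'
from h import *
T=cam("top")
print("cab base",at_z(T,(160+258/2.2,140+192/2.2),0))
obs={"trap_bottle":[], "handle":[]}
fingers.gripper_to(1.0)
for i,p in enumerate([(0.42,-0.13,0.26),(0.47,-0.19,0.26)]):
    robot.move_to(p,[180,0,0]); C=cam("wrist"); im=vision.grab_frame("wrist"); cv2.imwrite(f"pics/w{i}.png",im[:,:,::-1])
    for l,X in [("trap_bottle",(.4315,-.1265,.05)),("handle",(.578,-.156,.095)),("valve_base",(.509,-.147,.04))]:
        r=recognise(l,"wrist"); print(i,l,"pred",proj(C,np.array(X)),[(np.round(d["rect"],1),round(d["p"],2)) for d in r])
    for nm,X in [("cap",(.4315,-.1265,.084)),("hub",(.509,-.147,.076)),("htop",(.578,-.156,.112))]: print(nm,proj(C,np.array(X)))
    np.savez(f"w{i}.npz",K=C[0],E=C[1])
    if i==0: cv2.imwrite("pics/w0c.png",im[:,:,::-1])
print(robot.current_time_s(), robot.current_joint_positions())
a,b=(cv2.imread(f"pics/w{i}.png") for i in (0,1))
cv2.imwrite("pics/wboth.png",np.vstack([cv2.resize(a[200:480],None,fx=1.05,fy=1.05),cv2.resize(b[200:480],None,fx=1.05,fy=1.05)]))
E
```

```text
cab base [0.6043 0.0284 0.    ]
0 trap_bottle pred [304.5846 195.0859] [(array([303. , 193.6,  57.3,  62. ]), 0.85), (array([ 37.9, 112.8,  75.8,  72.8]), 0.62), (array([141.2,  75.8,  94.9,  79.1]), 0.56)]
0 handle pred [348.5156 -20.0407] []
0 valve_base pred [329.1563  99.0569] [(array([330.5,  76.4, 143.8, 152.8]), 0.88)]
cap [303.9517 203.513 ]
hub [331.3629  97.0765]
htop [351.1394 -29.4242]
1 trap_bottle pred [237.8517 251.0425] [(array([ 11.8, 174.9,  23.4,  50.9]), 0.66), (array([ 76.5, 142.1, 105.6,  72.4]), 0.61), (array([237.8, 248.5,  58.6,  67.6]), 0.58)]
1 handle pred [257.2738  65.9558] [(array([261.9,  76.9,  32.5,  31.6]), 0.89)]
1 valve_base pred [258.6247 161.3637] [(array([264.3, 134.8, 138.8, 155.2]), 0.85)]
cap [230.4089 264.8078]
hub [252.6826 166.5662]
htop [253.7591  62.7439]
3.3667 [ 35.1168  13.4074 -18.5007  91.6478   4.339   75.6652 -73.903 ]
```

View pics/w0.png

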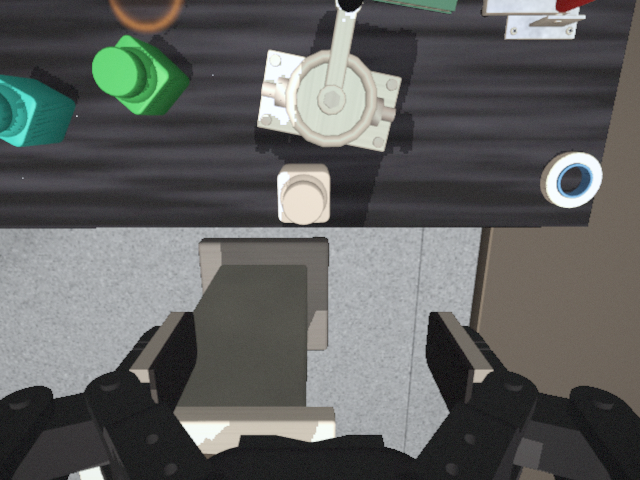

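View pics/w1.png

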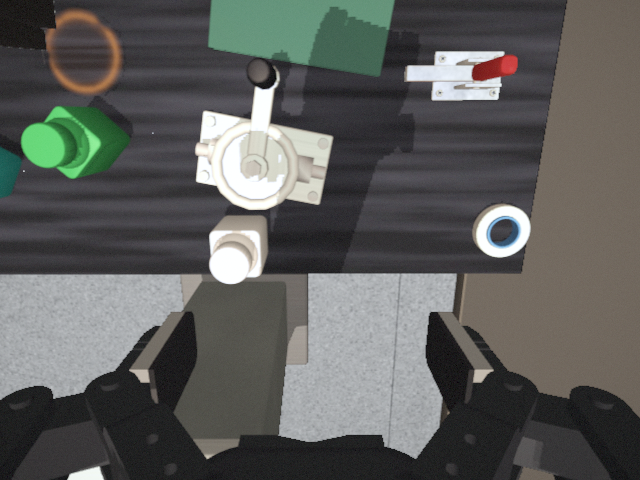

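The wrist pictures confirm the white bottle: its cap is at (305,200) in view 0 and (232,262) in view 1. The hub is at (332,99) and (254,167), the handle top at (261,72) in view 1, and the green and teal look-alikes are off to the left. I'll triangulate these and then grasp the bottle.

```bash
cat > pt.py <<'E'
from h import *
W=[(lambda d:(d["K"],d["E"]))(np.load(f"w{i}.npz")) for i in (0,1)]
T=cam("top");tc=lambda x,y:(160+x/2.2,140+y/2.2)
cap=tri([(W[0],(305,200)),(W[1],(232,262)),(T,tc(426,387))])
hub=tri([(W[0],(332,99)),(W[1],(254,167)),(T,tc(451,297))])
hd=tri([(W[1],(261,72)),(T,tc(466,214))])
if __name__=="__main__":
    print(cap,hub,hd,[at_z(w,p,.084) for w,p in zip(W,[(305,200),(232,262)])],[at_z(w,p,.076) for w,p in zip(W,[(332,99),(254,167)])],at_z(W[1],(261,72),.112))
    d=hd[0]-hub[0];print(np.hypot(*d[:2]),np.degrees(np.arctan2(d[1],d[0])))
E
python3 pt.py
python3 - <<'E'
from h import *
bx,by=.431,-.126
robot.move_to((bx,by,.15),[180,0,0])
print("stop",robot.line_to((bx,by,.042),velocity=.12,f_stop=8),robot.current_tool_pos())
fingers.gripper_to(0.0,force=30)
print(robot.current_finger_gap(),robot.current_gripper_force())
print(robot.line_to((bx,by,.075),velocity=.08), robot.current_contact_force(),robot.current_time_s(),robot.current_finger_gap())
E
```

```text
(array([ 0.4325, -0.1268,  0.0789]), [0.0007969110379234981, 0.0004916495240573657, 0.0005362844811425459]) (array([ 0.5087, -0.1475,  0.0726]), [0.0009251283567344379, 0.0004570205411247809, 0.0013784261130652354]) (array([ 0.5785, -0.1575,  0.0849]), [0.003313438515935442, 0.003313438515935601]) [array([ 0.4342, -0.1273,  0.084 ]), array([ 0.4339, -0.1279,  0.084 ])] [array([ 0.5077, -0.1475,  0.076 ]), array([ 0.5087, -0.148 ,  0.076 ])] [ 0.5726 -0.1603  0.112 ]
0.07055146051517812 -8.216219663377537
stop False [ 0.432  -0.1263  0.0427]
0.5135096658974168 32.08850383758545
False [ 0.5034  0.5972 -1.7434] 6.025 0.515422735571288
```

The grip gap is 44 mm and the bottle is lifted. I'll carry it to (0.425, 0.01) and set it down there.

```bash
python3 - <<'E'
from h import *
robot.line_to((.425,.01,.075),velocity=.12)
print(robot.line_to((.425,.01,.047),velocity=.1), robot.line_to((.425,.01,.040),velocity=.02,f_stop=4),robot.current_tool_pos(),robot.current_contact_force())
fingers.gripper_to(1.0); robot.pause(.3)
robot.line_to((.425,.01,.16),velocity=.15)
robot.move_to((.47,-.17,.24),[180,0,0])
C=cam("wrist");im=vision.grab_frame("wrist");cv2.imwrite("pics/w2.png",im[:,:,::-1]);np.savez("w2.npz",K=C[0],E=C[1])
for l in ["handle","trap_bottle"]: print(l,[(np.round(d["rect"],1),round(d["p"],2)) for d in recognise(l,"wrist")])
print("pred bottle cap",proj(C,np.array((.425,.01,.084))),"handle",proj(C,np.array((.576,-.157,.112))),robot.current_time_s())
E
```

```text
False True [0.4261 0.01   0.0425] [ 0.2117 -0.3621  4.2681]
handle [(array([295.8,  69.9,  25. ,  37. ]), 0.8)]
trap_bottle [(array([104.8, 261.6,  95.5,  71.3]), 0.96), (array([ 91.5, 141.2, 109.1,  75.9]), 0.7), (array([ 17.9, 173.4,  35.7,  62.3]), 0.67)]
pred bottle cap [ 77.8492 280.6424] handle [292.7757  60.3803] 10.775
```

View pics/w2.png

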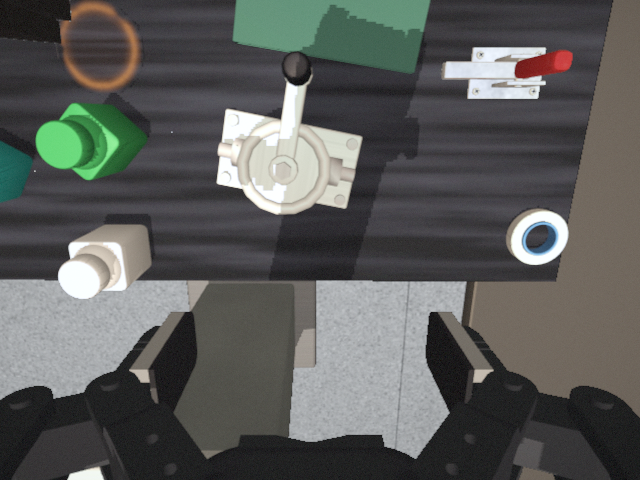

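The white bottle stands upright with its cap at (84,276), as predicted, and the handle top is at (296,65). I'll grip the handle now.

```bash
python3 - <<'E'
from h import *
d=np.load("w2.npz");p=at_z((d["K"],d["E"]),(296,65),.112);q=at_z((d["K"],d["E"]),(283,170),.076);print(p,q)
x,y=(p[0]+.5748)/2,(p[1]-.157)/2
robot.move_to((x,y,.17),[180,0,0])
print(robot.line_to((x,y,.097),velocity=.1,f_stop=8),robot.current_tool_pos())
fingers.gripper_to(0.0,force=40)
print(robot.current_finger_gap()*85,robot.current_gripper_force(),robot.current_contact_force(),robot.current_tool_pos(),robot.current_time_s())
cv2.imwrite("pics/w3.png",vision.grab_frame("wrist")[:,:,::-1])
E
```

```text
[ 0.5735 -0.1588  0.112 ] [ 0.5081 -0.1475  0.076 ]
False [ 0.5748 -0.1581  0.0979]
16.95528923199526 41.53969222181331 [-1.2056 -0.4713  1.6584] [ 0.5743 -0.158   0.0973] 12.85
```

View pics/w3.png

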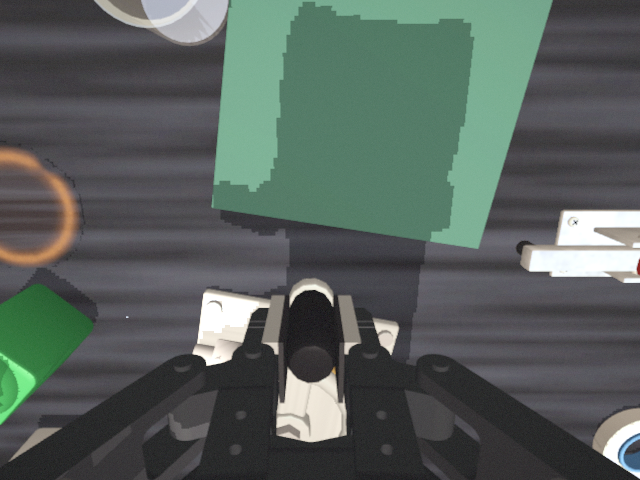

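The handle is gripped between the pads, with a black cylinder at (311,340) and a 17 mm gap. I'll turn clockwise in short chords and watch the forces.

```bash
cat > turn.py <<'E'
from h import *
c=np.array([.5083,-.1475]); R=.067
def ang():
    d=np.array(robot.current_tool_pos())[:2]-c; return np.degrees(np.arctan2(d[1],d[0])),np.hypot(*d)
def arc(a0,a1,step,v,f):
    n=max(1,int(np.ceil(abs(a1-a0)/step)))
    for a in np.linspace(a0,a1,n+1)[1:]:
        r=np.radians(a); s=robot.line_to((c[0]+R*np.cos(r),c[1]+R*np.sin(r),.097),velocity=v,f_stop=f)
        F=np.array(robot.current_contact_force()); fr,ft=F[0]*np.cos(r)+F[1]*np.sin(r),-F[0]*np.sin(r)+F[1]*np.cos(r)
        print("%.1f act %.1f r %.4f Fr %.1f Ft %.1f Fz %.1f gap %.1f t %.2f"%(a,*[ang()[0],ang()[1]],fr,ft,F[2],robot.current_finger_gap()*85,robot.current_time_s()),s)
        if s: return False
    return True
E
python3 - <<'E'
from turn import *
arc(-9,-69,15,.1,20)
E
```

```text
-24.0 act -25.7 r 0.0667 Fr -2.8 Ft -1.1 Fz 4.8 gap 17.1 t 13.22 False
-39.0 act -40.4 r 0.0666 Fr -2.5 Ft -2.1 Fz 5.6 gap 16.7 t 13.55 False
-54.0 act -55.6 r 0.0665 Fr -4.0 Ft -2.0 Fz 5.2 gap 17.2 t 13.88 False
-69.0 act -70.6 r 0.0664 Fr -4.4 Ft -2.3 Fz 6.2 gap 16.9 t 14.20 False
```

```bash
python3 - <<'E'
from turn import *
if arc(-69,-234,15,.1,20): arc(-234,-262,4,.03,12)
print(ang(),robot.current_contact_force(),robot.current_gripper_force())
E
```

```text
-84.0 act -85.4 r 0.0664 Fr -4.4 Ft -2.0 Fz 5.0 gap 17.0 t 14.53 False
-99.0 act -100.0 r 0.0665 Fr -4.5 Ft -1.6 Fz 4.5 gap 17.2 t 14.85 False
-114.0 act -114.2 r 0.0665 Fr -4.5 Ft -2.0 Fz 4.5 gap 17.3 t 15.18 False
-129.0 act -129.0 r 0.0666 Fr -3.4 Ft -1.6 Fz 4.0 gap 17.1 t 15.50 False
-144.0 act -143.9 r 0.0668 Fr -3.5 Ft -1.4 Fz 3.6 gap 17.0 t 15.82 False
-159.0 act -159.0 r 0.0669 Fr -2.2 Ft -1.9 Fz 4.2 gap 16.9 t 16.15 False
-174.0 act -174.4 r 0.0671 Fr -0.5 Ft -1.4 Fz 4.7 gap 16.9 t 16.48 False
-189.0 act 171.0 r 0.0673 Fr 0.7 Ft -1.6 Fz 6.1 gap 16.8 t 16.80 False
-204.0 act 156.0 r 0.0674 Fr 0.9 Ft -2.4 Fz 7.6 gap 16.7 t 17.12 False
-219.0 act 140.8 r 0.0675 Fr 2.1 Ft -2.2 Fz 7.4 gap 16.7 t 17.45 False
-234.0 act 125.6 r 0.0676 Fr 2.6 Ft -1.2 Fz 6.1 gap 17.0 t 17.77 False
-238.0 act 122.7 r 0.0676 Fr 3.0 Ft 0.2 Fz 8.4 gap 16.9 t 18.08 False
-242.0 act 118.8 r 0.0676 Fr 2.6 Ft 0.3 Fz 8.3 gap 17.2 t 18.39 False
-246.0 act 114.7 r 0.0677 Fr 3.1 Ft 0.6 Fz 8.2 gap 16.7 t 18.70 False
-250.0 act 111.3 r 0.0677 Fr 3.8 Ft 3.0 Fz 9.5 gap 17.1 t 19.01 False
-254.0 act 111.2 r 0.0677 Fr 0.8 Ft 1.0 Fz 8.0 gap 17.1 t 19.22 True
(np.float64(111.22741630371925), np.float64(0.0677177561018406)) [-1.2253  0.4988  8.0356] 42.06633026828058
```

The stop is felt at 111.2°, against an expected ~112.6°. I'll press once more to confirm and hold there.

```bash
python3 - <<'E'
from turn import *
robot.pause(.3); print(ang(),robot.current_contact_force())
arc(-249,-256,7,.03,18); robot.pause(.5)
print(ang(),robot.current_contact_force(),robot.current_time_s())
arc(-248.8,-251.5,7,.03,None); robot.pause(.5)
print(ang(),robot.current_contact_force(),robot.current_finger_gap()*85)
E
```

```text
(np.float64(111.2534772734397), np.float64(0.0677017439914224)) [-0.9132 -0.9921  5.776 ]
-256.0 act 111.1 r 0.0677 Fr 0.6 Ft 2.9 Fz 8.1 gap 16.4 t 19.76 True
(np.float64(111.15168467500462), np.float64(0.06765615090498872)) [-2.1147 -0.4431  6.5523] 20.2583
-251.5 act 111.0 r 0.0676 Fr 2.9 Ft 5.6 Fz 12.1 gap 16.9 t 20.51 False
(np.float64(111.05258839751308), np.float64(0.06760453169900285)) [-6.9106  2.2607 12.0478] 16.83516409691207
```

The stop is firm at 111.1°, pressed and held for 0.5 s. Now I'll back off 720°.

```bash
python3 - <<'E'
from turn import *
ok=arc(111.2,831.5,15,.1,25); robot.pause(.5)
print(ok,ang(),robot.current_contact_force(),robot.current_gripper_force(),robot.current_time_s())
cv2.imwrite("pics/w4.png",vision.grab_frame("wrist")[:,:,::-1]); cv2.imwrite("pics/top4.png",vision.grab_frame("top")[:,:,::-1][140:360,160:520].repeat(2,0).repeat(2,1))
E
```

```text
125.9 act 128.0 r 0.0675 Fr 3.2 Ft 2.6 Fz 8.8 gap 17.0 t 21.36 False
140.6 act 143.1 r 0.0673 Fr 2.2 Ft 2.1 Fz 8.5 gap 16.9 t 21.68 False
155.3 act 158.2 r 0.0672 Fr 0.7 Ft 2.4 Fz 6.8 gap 17.1 t 22.01 False
170.0 act 172.5 r 0.0670 Fr -0.7 Ft 1.2 Fz 5.3 gap 16.8 t 22.33 False
184.7 act -173.8 r 0.0669 Fr -2.0 Ft 2.1 Fz 4.4 gap 17.2 t 22.66 False
199.4 act -160.2 r 0.0667 Fr -1.8 Ft 2.2 Fz 4.7 gap 17.0 t 22.98 False
214.1 act -145.9 r 0.0665 Fr -1.7 Ft 2.0 Fz 4.8 gap 17.1 t 23.31 False
228.8 act -131.2 r 0.0664 Fr -1.6 Ft 2.3 Fz 5.1 gap 16.8 t 23.63 False
243.5 act -116.5 r 0.0663 Fr -0.6 Ft 1.5 Fz 5.5 gap 16.6 t 23.96 False
258.2 act -101.6 r 0.0663 Fr 0.4 Ft 0.7 Fz 5.6 gap 16.9 t 24.28 False
272.9 act -86.7 r 0.0663 Fr 0.4 Ft 1.7 Fz 4.8 gap 17.3 t 24.61 False
287.6 act -71.8 r 0.0663 Fr 1.3 Ft 1.3 Fz 4.6 gap 17.1 t 24.93 False
302.3 act -56.9 r 0.0665 Fr 1.2 Ft 1.7 Fz 5.2 gap 17.0 t 25.26 False
317.0 act -42.2 r 0.0666 Fr 1.9 Ft 1.9 Fz 4.7 gap 17.0 t 25.58 False
331.7 act -27.3 r 0.0667 Fr 1.9 Ft 1.0 Fz 4.9 gap 17.5 t 25.91 False
346.4 act -12.6 r 0.0669 Fr 1.9 Ft 1.4 Fz 4.9 gap 17.
[... 1717 characters left out ...]
Fz 5.2 gap 17.3 t 34.36 False
728.6 act 11.0 r 0.0672 Fr 3.6 Ft 1.4 Fz 5.9 gap 16.8 t 34.68 False
743.3 act 26.1 r 0.0674 Fr 3.0 Ft 1.9 Fz 7.3 gap 16.8 t 35.01 False
758.0 act 40.9 r 0.0676 Fr 2.2 Ft 1.4 Fz 8.4 gap 17.2 t 35.33 False
772.7 act 55.6 r 0.0677 Fr 2.5 Ft 2.0 Fz 9.0 gap 16.9 t 35.66 False
787.4 act 70.3 r 0.0678 Fr 1.1 Ft 2.4 Fz 8.6 gap 17.2 t 35.98 False
802.1 act 85.0 r 0.0678 Fr 1.5 Ft 2.1 Fz 9.5 gap 16.7 t 36.31 False
816.8 act 99.6 r 0.0677 Fr 0.8 Ft 0.5 Fz 10.4 gap 17.0 t 36.63 False
831.5 act 114.3 r 0.0677 Fr -0.5 Ft 2.1 Fz 10.2 gap 17.2 t 36.96 False
True (np.float64(113.97812715632203), np.float64(0.06770982916461007)) [-0.7915 -0.2913 10.7595] 42.53361750849763 37.4583
```

View pics/w4.png

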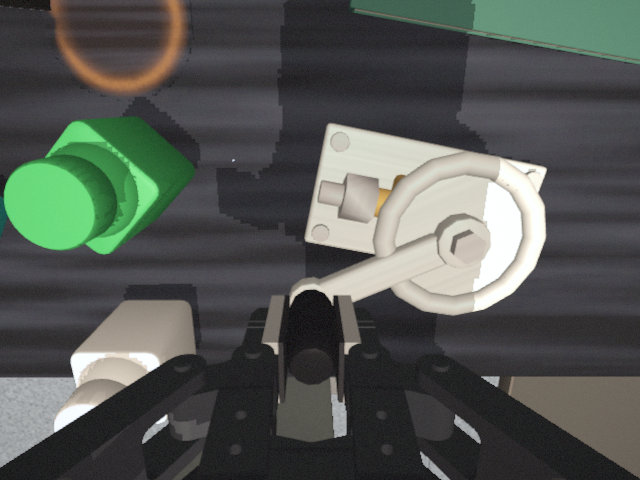

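View pics/top4.png

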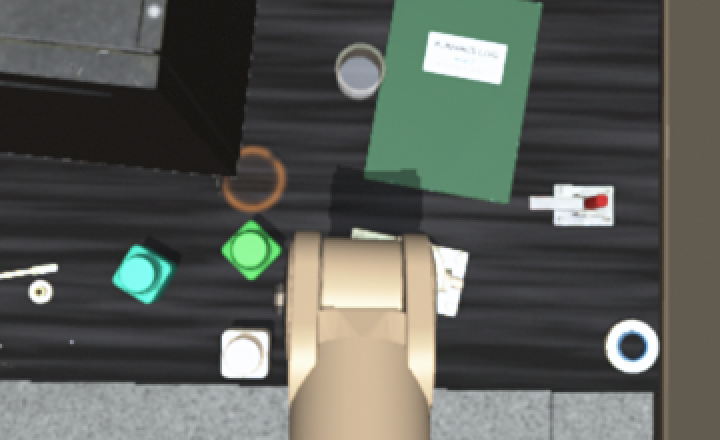

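The handle is still gripped at (311,340) with 42 N. It reads 114.0° against the 111.1° stop, which is 0.05 rad off two turns. The bottle stands clear at (245,353) in the last top picture and the bystanders haven't moved, so I'll hand in.

```bash
python3 -c "
from station import workorder
print(workorder.close_job())"
```

```text
the job is handed in; nothing more can be done
None
```

The job is handed in; no verdict came back. The bottle stands upright about 0.18 m from the stem, and the valve was shut to its stop, then backed off two turns (by my reading about 0.05 rad over, limit 0.2) with the handle still gripped. The beaker, tape roll and union look unmoved.

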